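# Index the welding turntable and knock its pin home

### The arm

A 6-joint arm with a two-finger parallel gripper is mounted at the origin on the work surface. World frame = base frame: x ahead of the robot, y to its left, z up, the work surface at z = 0. Lengths are in m, angles in rad, forces in N, time in s.
With the tool pointing down it reaches from about 0.35 to 0.975 m from the base axis. Payload 4.9 kg.
Tool frame: the origin (TCP) lies at the very end of the fingers, on their centre line; the grasp point (between the pads) lies 19 mm behind it; z points along the fingers, y is the line along which they close (so a half turn about z gives the same grasp; the last joint's range is limited). The gripper opens to 85 mm and grips with 20 to 120 N. Pads are 22 mm wide; open, the fingers measure 114 mm over their backs; the gripper's body (76 mm by 85 mm) begins 54 mm behind the grasp point. The pads swing forward as they close: fully open they stand 13 mm farther back than shut.
Start: joints at [1.17, 0.053, 1.613, -0, 1.476, -0.119], TCP at [0.174, 0.6, 0.208] pointing down, gripper open.
Joint ranges: [-3.01, 3.01], [-1.01, 2.22], [0.06, 2.58], [-1.02, 4.17], [0.09, 2.62], [-3.14, 3.14]. Speed limits (rad/s): [2.57, 2.57, 3.14, 3.14, 3.14, 3.14].

### API

Orientations are given as a rotation vector (axis times angle).
In Python, from station import ctrl, imaging gives the robot as it stands.
- The arm moves only by the tool play_rows, never from a script. Its argument "series" is a list of rows, each a list of 3 entries, a list of its own where there are three numbers: the opening, from 0 (shut) to 1 (fully open), then the shift along the tool's x, y, z each as a share of 0.05 m, from -1 to 1, then the turn, a rotation vector about the tool's x, y, z each as a share of 8 degrees, from -1 to 1. In form: [[grip, [dx, dy, dz], [ax, ay, az]], ...]. A call has 1 to 8 rows; each row shifts and turns the commanded pose from where the row before left it, along the tool's axes as they then stand; what a row does not reach is not made up. A row lasts 1/8 s, in which the tool goes at most 62.5 mm and 10.7 degrees, less where a joint would pass 70% of its speed; a pose out of reach is approached as far as the arm can. A call with a number of a shift or a turn outside -1 to 1 is refused whole. A call with a gripper value outside its range is refused whole. The fingers move at their own pace and stop on an object; "force" is the grip in N (left out, the last holds). Time passes only in rows, so rows that do not move let the fingers close. It gives the time, the measured TCP pose, the force, the opening and the grip force at its end, in the units of the state.
- ctrl.get_obs(): the state, without advancing time (a new reading comes with each control period).
- imaging.get_image(name): name is "scene" or "top"; returns a dict with "color" (420x560x3 uint8, blue, green, red), "fx", "fy", "cx", "cy" (pixels), "D" ([k1, k2, p1, p2, k3] as OpenCV has them; the pictures are not rectified), "extrinsics" (4x4, takes a point from world to camera coordinates). Camera axes: x right, y down, z forward; pixel columns grow to the right and rows downward; lengths in m; the calibration is good to about 2 mm. A picture is of the moment at which its call begins. There is no depth.
- ctrl.finish_job(): hands the job in; it is judged then, once.
The state is a dict: "t": time; "q": joint angles; "dq": joint speeds; "effort": joint torques, N m; "tool_pos": TCP position; "tool_rot": TCP orientation; "contact_force": force on the tool from outside, world axes, zero at the start; "wrist_torque": the same for the moment, N m; "opening": finger opening in m; "grip_force": force on a finger pad.
Only numpy, scipy, OpenCV 4.12 (cv2) and the standard library are available. Lean on these libraries where they do the work, as an engineer would, in place of code of your own. Each camera call takes 0.05 s, during which the arm holds its last target. There are 200 camera calls.

### The job

Turn the welding turntable (it has an upright black handle) until the yellow-painted notch is under the index pin. Then strike the pin down with the mallet, with a brisk blow and not a slow push, until its catch holds it fully home, and put the mallet back on the rubber mat. Do not touch the pin with the hand, do not let the mallet hit the turntable or the housing bolted on it, and leave the spray can, steel channel and try square where they are.

Things in the scene. Friction and masses are not known exactly. Their poses are not given: they have to be found in the camera images.
- positioner: Blue bench welding positioner, bolted down, its place and heading vary; origin under the turntable's axis, at the bench. It carries the turntable and, along its local -y, a blue bracket over the turntable's rim that guides the index pin. Bracket top 108 mm, guide sleeve 112 mm above the bench; the bracket stands outwards of the pin, to 155 mm from the axis, and nothing there is taller than the pin
- plate_centre (a point): Centre of the turntable's top face, on its upright axis, 78 mm above the bench. The turntable is a round steel plate 220 mm across, 18 mm thick, with four notches 18 mm wide in its rim, a quarter turn apart. A steel housing 76 mm square is bolted on its middle, top 62 mm above the plate. It drags with about 2.5 N at the handle and stays where it is left
- turn_angle (a joint): Angle of the turntable, rad, growing anticlockwise seen from above. 0 = the yellow notch is exactly under the index pin. It starts between -1.2 and -0.5, so it must be turned anticlockwise. The pin's bullet nose pulls the table true if it is within about 0.05 rad (5 mm at the notch); farther off, the pin strikes the plate and stops
- mark (a point): Middle of the yellow-painted notch, at the turntable's top face, 98 mm from its axis. Yellow paint lies on both sides of this notch and in a stripe from it towards the middle
- handle (a point): Centre (half-way up) of the turning handle: an upright black cylinder 22 mm across, 46 mm tall, revolving freely on its stud, 95 mm from the turntable's axis, three eighths of a turn clockwise (seen from above) from the yellow notch. Its underside is 8 mm above the turntable, its top 132 mm above the bench
- pin_travel (a joint): How far the index pin is pressed down, m. 0 = up. Past 19 mm a spring catch snaps over it; pressed to its stop it reads 0.024; let go, it then rests at about 0.0225, held by the catch (home). Let go before that, its spring lifts it again. Pressing takes about 2 N at first and 10 to 12 N at the catch
- pin_head (a point): Middle of the top face of the index pin, an upright steel pin with a mushroom head 30 mm across, 98 mm from the turntable's axis. The top is 150 mm above the bench with the pin up, 126 mm pressed right down, 127 mm when home. A red band on the shank below the head shows while the pin is up and is hidden when it is home
- index_pin: The index pin; origin at the tip of its nose, 67 mm below point pin_head
- faceplate: The turntable with all it carries; origin on its axis at its underside, 60 mm above the bench
- mallet_head (a point): Centre of the mallet's head, a cylinder 50 mm across and 88 mm long, a yellow plastic face at each end and dark steel between. The mallet weighs 0.4 to 0.6 kg and stands on one face on the mat: the head's axis (local z) is upright, the handle level, 44 mm above the mat. The handle runs along local -x to 194 mm from the head's axis
- mallet_grip (a point): The place to hold the mallet: the middle of its wooden handle, 62 mm from the head's axis (the head lies along local +x, z is up). The handle is 24 mm wide (across, local y) with flat sides, 30 mm high; free to take from above
- mallet: The mallet; origin at the centre of the face it stands on, 44 mm below point mallet_head
- mat: Black rubber mat, 250 mm (local x) by 140 mm (local y), 4 mm thick, fixed to the bench; origin at the centre of its underside. The mallet starts on it, its handle roughly along local -x
- can_centre (a point): Bystander: green spray can, 58 mm across, 170 mm tall, standing; the point is its centre, half-way up
- channel_centre (a point): Bystander: steel U-channel 130 x 75 x 51 mm, open side up; the point is its middle, 25 mm above the bench
- square_stock (a point): Bystander: try square lying flat; the point is the middle of its dark stock, 100 x 18 x 16 mm; a thin steel blade 120 mm long stands out from it

How it is judged:
On the way, in this order (a step that is already met when the one before it is completed fails the run):
1. the turntable is turned so that the yellow notch is under the pin (within 0.07 rad), the pin still up (value of joint turn_angle between -0.07 and 0.07 rad and value of joint pin_travel below 0.004 m), for 0.2 s.
2. the mallet strikes the pin: its head is over the pin and moves at more than 0.08 m/s while the pin is driven from 1.5 to 18.5 mm down, short of its catch (linear speed of mallet above 0.08 m/s and value of joint pin_travel between 0.0015 and 0.0185 m and horizontal distance between mallet_head and pin_head below 0.04 m).
3. the pin is home, past its catch (pressed more than 19 mm), in the yellow notch (value of joint pin_travel above 0.019 m and value of joint turn_angle between -0.05 and 0.05 rad), for 0.1 s.
At the end, for the whole second after the job is handed in: The pin is home in the yellow notch (pressed more than 19 mm, the turntable within 0.05 rad of true), and the mallet is let go and at rest on the mat, standing or lying, with its head's centre over the mat and less than 60 mm above the bench (all of step 3 and x of mallet_head in the frame of mat between -0.125 and 0.125 m and y of mallet_head in the frame of mat between -0.07 and 0.07 m and z of mallet_head in the frame of mat below 0.06 m and linear speed of mallet below 0.03 m/s); the robot touches nothing.
It fails at once if the hand or arm touches the index pin (contact force between any of the fingers, the arm and index_pin above 1 N).
It fails at once if the mallet hits the turntable or the housing on it (contact force between mallet and faceplate above 3 N).
It fails at once if a bystander is moved by more than 30 mm (distance of any of can_centre, channel_centre, square_stock from where it was at the start of the episode above 0.03 m).
It also fails if it takes over 64 s, if anything falls off the work surface, if the arm or the gripper's body presses on something with over 40 N, if the wrist force passes 120 N, or if a joint passes its speed limit or range.

## Working session

There is one attempt and no reset: what is moved stays moved. The work goes in short steps, Python scripts to look and compute and a tool call to move; the robot and the scene stay as the last step left them, time stands still between calls to the robot, and variables do not carry over. Pictures are saved under pics/ and viewed, at most 10 in all, crops included, and the job is handed in when it is done.

Besides the shell and the picture viewer there is one more tool, called in YAML: its name, and indented under it one key for each argument. play_rows: Moves the arm, as the interface text tells. Shift numbers are shares of 0.05 m and turn numbers shares of 8 degrees, none past 1 either way. Its arguments: {"type":"object","properties":{"series":{"type":"array"},"force":{"type":"number"}},"required":["series"]}

```bash
mkdir -p pics
python3 - <<'E'
from station import ctrl, imaging
import cv2,pickle
o=ctrl.get_obs(); print(o)
for n in("scene","top"):
    d=imaging.get_image(n); cv2.imwrite(f"pics/{n}0.png",d["color"]); pickle.dump(d,open(f"pics/{n}0.pkl","wb"))
    print({k:v for k,v in d.items() if k!="color"})
E
```

```text
{'t': 0.0, 'q': array([ 1.16998268e+00,  5.33744783e-02,  1.61427750e+00, -2.20651278e-05,
        1.47601273e+00, -1.19036975e-01]), 'dq': array([ 9.90630293e-04, -3.21872408e-04,  3.23796217e-04, -3.30167869e-04,
        3.19180016e-05,  7.48436431e-04]), 'effort': array([ 8.08395816e-05, -3.93686843e+01, -3.70175350e+01, -1.16776023e-04,
        7.01686396e-03,  1.46847253e-05]), 'tool_pos': array([0.17355471, 0.59972371, 0.20666201]), 'tool_rot': array([-0.44107563, -3.10995729,  0.00315378]), 'contact_force': array([-0.11874605, -0.78798614, -0.68998269]), 'wrist_torque': array([-0.01334794, -0.01643908, -0.03472632]), 'grip_force': 0.0, 'opening': 0.08537951767222351}
{'fx': 409.70579937530493, 'fy': 409.70579937530493, 'cx': 274.1461656673867, 'cy': 216.4587627869753, 'D': array([-0.01552502,  0.        ,  0.        ,  0.        ,  0.        ]), 'extrinsics': array([[ 0.85387778,  0.52047027, -0.00185308, -0.53814654],
       [ 0.30399551, -0.50161531, -0.80991901, -0.0834205 ],
       [-0.42246831,  0.69100852, -0.58653879,  1.4226091 ],
       [ 0.        ,  0.        ,  0.        ,  1.        ]])}
{'fx': 417.0907528739846, 'fy': 417.0907528739846, 'cx': 276.5015595563315, 'cy': 213.30145341876266, 'D': array([-0.02653343,  0.        ,  0.        ,  0.        ,  0.        ]), 'extrinsics': array([[ 0.02669682, -0.99950823,  0.01644948,  0.01429709],
       [-0.99370466, -0.02832566, -0.10839141,  0.59880245],
       [ 0.10880405, -0.01345221, -0.99397219,  1.00668131],
       [ 0.        ,  0.        ,  0.        ,  1.        ]])}
```

View pics/scene0.png

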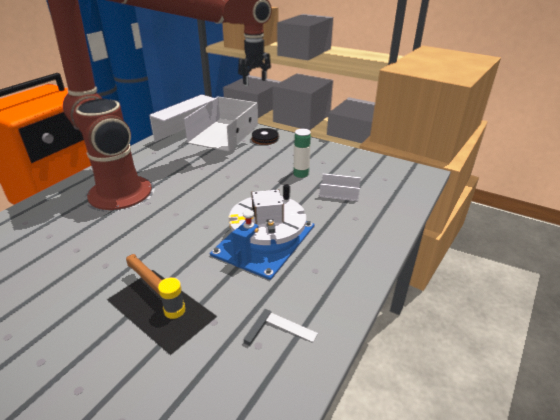

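View pics/top0.png

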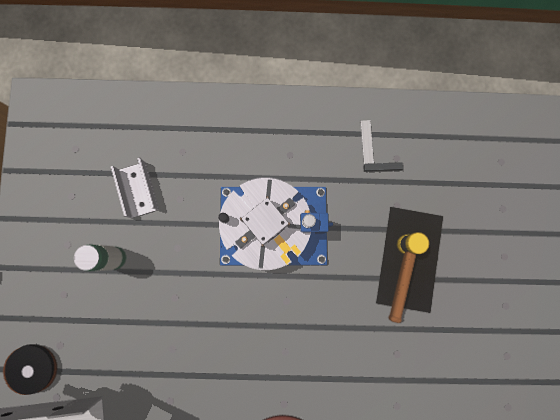

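The top view shows the turntable at about (266,223), pin (309,221), handle (224,217), yellow notch (290,253), mallet head (416,243) and handle end (397,318). I'll enlarge it for precision.

```bash
python3 - <<'E'
import cv2
i=cv2.imread("pics/top0.png")[165:335,200:460]
cv2.imwrite("pics/c0.png",cv2.resize(i,None,fx=3,fy=3,interpolation=cv2.INTER_CUBIC))
E
cat > h.py <<'E'
import numpy as np,cv2
def K(d): return np.array([[d["fx"],0,d["cx"]],[0,d["fy"],d["cy"]],[0,0,1.]])
def back(d,uv,z):
    n=cv2.undistortPoints(np.array([[uv]],float),K(d),d["D"])[0,0]
    E=d["extrinsics"];R,t=E[:3,:3],E[:3,3];c=-R.T@t;r=R.T@np.array([n[0],n[1],1]);return c+r*(z-c[2])/r[2]
def proj(d,p):
    E=d["extrinsics"];return cv2.projectPoints(np.array([p],float),cv2.Rodrigues(E[:3,:3])[0],E[:3,3],K(d),d["D"])[0][0,0]
E
```

```text
(no output)
```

View pics/c0.png

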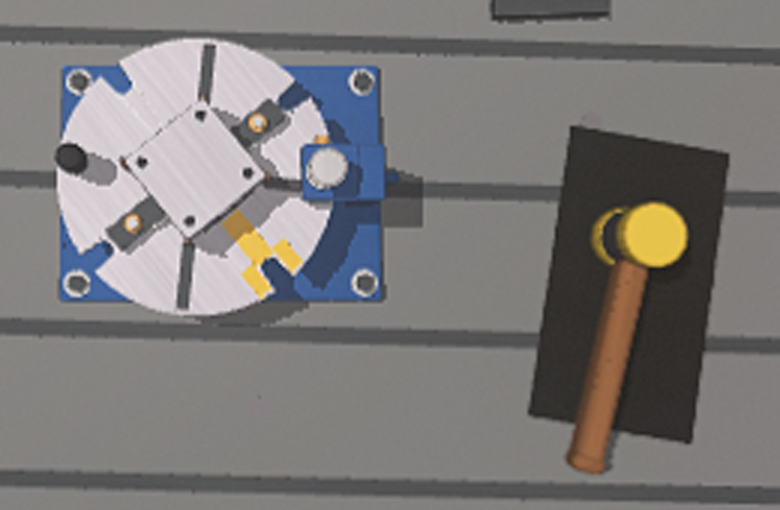

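Run:
```python
from h import *; import pickle
d=pickle.load(open("pics/top0.pkl","rb"))
s=pickle.load(open("pics/scene0.pkl","rb"))
P={}
for n,u,v,z in [("centre",195.5,177,.078),("pin",326,168,.150),("handle",72,158,.132),("notch",273,265,.078),("mh",655,235,.092),("mend",587,463,.063),("mnear",630,266,.063),("m1",571,126,.004),("m2",728,154,.004),("m3",691,442,.004),("m4",529,414,.004)]:
    P[n]=p=back(d,((u+1)/3-.33+200,(v+1)/3-.33+165),z); print(n,p.round(4),"scene px",proj(s,p).round(1))
c=P["centre"]
for n in("pin","handle","notch"):
    r=P[n]-c; print(n,np.hypot(*r[:2]).round(4),np.degrees(np.arctan2(r[1],r[0])).round(1))
r=P["mend"]-P["mh"];print("mallet",np.hypot(*r[:2]),np.degrees(np.arctan2(-r[1],-r[0])), np.degrees(np.arctan2(*(P["mnear"]-P["mend"])[1::-1])))
print("mat",(P["m1"]+P["m2"]+P["m3"]+P["m4"])/4, P["m1"]-P["m4"],P["m2"]-P["m3"])
from scipy.spatial.transform import Rotation as R
print(R.from_rotvec([-0.44107563, -3.10995729,  0.00315378]).as_matrix().round(3))
for n,u,v,z in[("can",87,258,.17),("chan",134,188,.03),("sqs",384,167,.016),("sqb",366,122,.003)]: print(n,back(d,(u,v),z).round(3))
```

```text
centre [0.5669 0.0576 0.078 ] scene px [265.7 215.4]
pin [ 0.5702 -0.039   0.15  ] scene px [246.6 211.9]
handle [0.5741 0.1497 0.132 ] scene px [284.2 185.6]
notch [ 0.4992 -0.0053  0.078 ] scene px [233.7 219.2]
mh [ 0.5302 -0.3035  0.092 ] scene px [167.6 284.5]
mend [ 0.3499 -0.2582  0.063 ] scene px [129.9 255.6]
mnear [ 0.5061 -0.2933  0.063 ] scene px [164.9 286.8]
m1 [ 0.626  -0.2629  0.004 ] scene px [215.2 315.4]
m2 [ 0.6056 -0.3994  0.004 ] scene px [168.9 353.4]
m3 [ 0.3611 -0.3643  0.004 ] scene px [105.6 299.2]
m4 [ 0.3813 -0.2269  0.004 ] scene px [151.5 269.6]
pin 0.0967 -88.0
handle 0.0924 85.5
notch 0.0924 -137.1
mallet 0.18585867166788625 -14.119646413348201 -12.690436846043234
mat [ 0.49352413 -0.31336374  0.004     ] [ 0.24466455 -0.03592541  0.        ] [ 0.24455035 -0.03505718  0.        ]
[[-0.961  0.278 -0.001]
 [ 0.278  0.961 -0.002]
 [ 0.    -0.002 -1.   ]]
can [0.476 0.434 0.17 ]
chan [0.652 0.39  0.03 ]
sqs [ 0.728 -0.243  0.016]
sqb [ 0.851 -0.199  0.003]
```

play_rows:
  series:
    - [1,[-1,-0.63,0],[0,0,0]]
    - [1,[-1,-0.63,0],[0,0,0]]
    - [1,[-1,-0.63,0],[0,0,0]]
    - [1,[-1,-0.63,0],[0,0,0]]
    - [1,[-1,-0.63,0],[0,0,0]]
    - [1,[-1,-0.63,0],[0,0,0]]
    - [1,[-1,-0.63,0],[0,0,0]]
    - [1,[-1,-0.63,0],[0,0,0]]

```text
t: 1.1
tool_pos: [0.4887, 0.2453, 0.2075]
tool_rot: [-0.441, -3.11, -0.0]
contact_force: [-0.1, 0.3, 0.4]
opening: 0.0855
grip_force: 0.0
```

play_rows:
  series:
    - [1,[0,0,0],[0,0,1]]
    - [1,[0,0,0],[0,0,1]]
    - [1,[0,0,0],[0,0,1]]
    - [1,[0,0,0],[0,0,1]]
    - [1,[0,0,0],[0,0,1]]
    - [1,[0,0,0],[0,0,1]]
    - [1,[0,0,0],[0,0,1]]
    - [1,[0,0,0],[0,0,1]]

```text
t: 2.1
tool_pos: [0.4876, 0.2469, 0.2073]
tool_rot: [-2.028, -2.399, 0.002]
contact_force: [0.0, -0.5, -0.6]
opening: 0.0853
grip_force: 0.0
```

play_rows:
  series:
    - [1,[0,0,0],[0,0,1]]
    - [1,[0,0,0],[0,0,0.25]]
    - [1,[0,0,0],[0,0,0]]

```text
t: 2.48
tool_pos: [0.4878, 0.247, 0.2076]
tool_rot: [-2.222, -2.22, 0.001]
contact_force: [-0.0, -0.0, 0.3]
opening: 0.0856
grip_force: 0.0
```

play_rows:
  series:
    - [1,[-0.96,0.86,0],[0,0,0]]
    - [1,[-0.96,0.86,0],[0,0,0]]
    - [1,[0,0,0.7],[0,0,0]]
    - [1,[0,0,0.75],[0,0,0]]
    - [1,[0,0,0.75],[0,0,0]]
    - [1,[0,0,0],[0,0,0]]

```text
t: 3.22
tool_pos: [0.5681, 0.1532, 0.0939]
tool_rot: [-2.22, -2.216, 0.01]
contact_force: [-0.6, 0.8, 1.4]
opening: 0.0855
grip_force: 0.0
```

Run:
```python
from station import imaging
import cv2,pickle
for n in("scene","top"):
    d=imaging.get_image(n); pickle.dump(d,open(f"pics/{n}1.pkl","wb"))
    i=d["color"]
    i=i[120:300,170:390] if n=="scene" else i[140:320,170:390]
    cv2.imwrite(f"pics/{n}1.png",cv2.resize(i,None,fx=3,fy=3))
```

```text
(no output)
```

View pics/scene1.png

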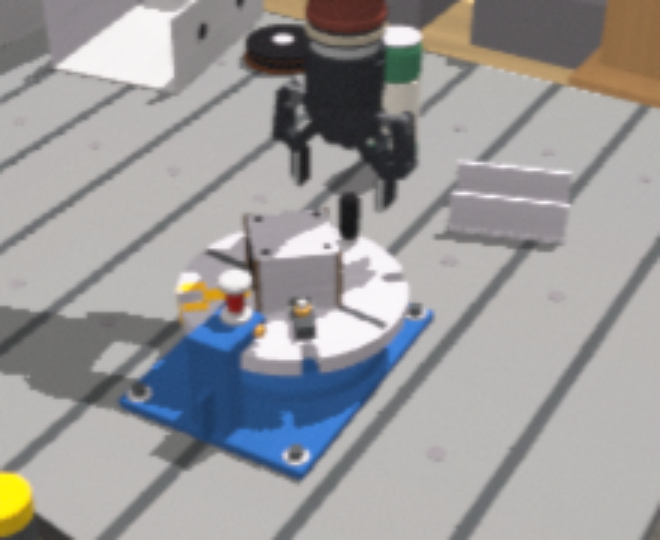

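The fingers straddle the black handle (crop about (349,215)), with tips at about (300,180) and (388,205). I'll check the reach numerically.

Run:
```python
from h import *; import pickle
from station import ctrl
print(ctrl.get_obs()["tool_pos"])
s=pickle.load(open("pics/scene1.pkl","rb"))
t=lambda p:((proj(s,p)-[170,120])*3).round(0)
for y in(.145,.153,.160):
  for z in(.094,.107): print(y,z,t([.568-.05,y,z]),t([.568+.05,y,z]))
for p in([.5735,.151,.132],[.5735,.151,.086],[.5702,-.039,.150]): print(t(p))
```

```text
[0.57152802 0.15378538 0.09876854]
0.145 0.094 [292. 216.] [378. 244.]
0.145 0.107 [292. 205.] [379. 233.]
0.153 0.094 [296. 212.] [382. 240.]
0.153 0.107 [296. 201.] [383. 229.]
0.16 0.094 [300. 209.] [386. 237.]
0.16 0.107 [300. 198.] [386. 226.]
[343. 196.]
[342. 235.]
[230. 276.]
```

View pics/top1.png

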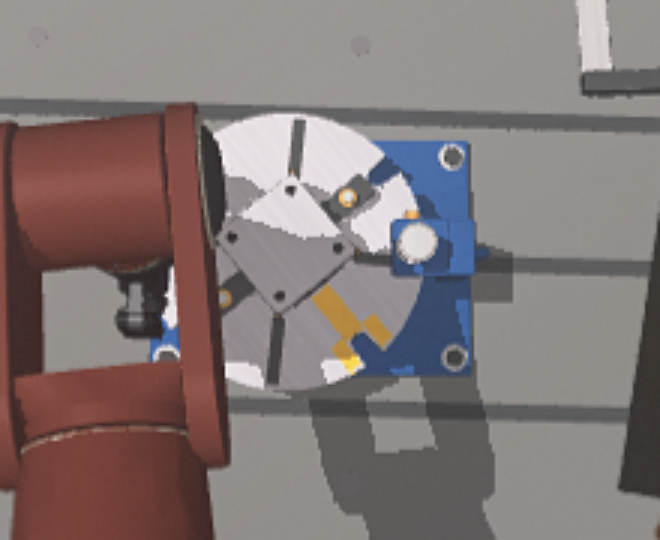

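The turntable is seen from above with the notch around (365,350) and the pin at (416,243); the arm hides the handle. I'll close gently.

play_rows:
  series:
    - [0,[0,0,0],[0,0,0]]
    - [0,[0,0,0],[0,0,0]]
    - [0,[0,0,0],[0,0,0]]
    - [0,[0,0,0],[0,0,0]]
    - [0,[0,0,0],[0,0,0]]
    - [0,[0,0,0],[0,0,0]]
    - [0,[0,0,0],[0,0,0]]
    - [0,[0,0,0],[0,0,0]]
  force: 25

```text
t: 4.32
tool_pos: [0.5725, 0.1539, 0.0999]
tool_rot: [2.223, 2.217, 0.004]
contact_force: [-0.6, -0.4, 5.7]
opening: 0.0205
grip_force: 24.3
```

play_rows:
  series:
    - [0,[0,-0.205,0],[0,0,0]]
    - [0,[-0.02,-0.205,0],[0,0,0]]
    - [0,[-0.045,-0.2,0],[0,0,0]]
    - [0,[-0.065,-0.195,0],[0,0,0]]
    - [0,[-0.085,-0.185,0],[0,0,0]]
    - [0,[-0.105,-0.175,0],[0,0,0]]
    - [0,[-0.125,-0.165,0],[0,0,0]]
    - [0,[-0.14,-0.15,0],[0,0,0]]

```text
t: 5.32
tool_pos: [0.5, 0.123, 0.0999]
tool_rot: [2.218, 2.213, 0.007]
contact_force: [10.5, -5.1, 1.4]
opening: 0.0204
grip_force: 25.0
```

play_rows:
  series:
    - [0,[0,0,0],[0,0,0]]
    - [0,[0,0,0],[0,0,0]]

```text
t: 5.58
tool_pos: [0.4994, 0.1222, 0.0999]
tool_rot: [2.219, 2.213, 0.002]
contact_force: [5.0, -8.3, 3.7]
opening: 0.0208
grip_force: 25.1
```

Run:
```python
from station import imaging
import cv2,pickle
I=[]
for n in("scene","top"):
    d=imaging.get_image(n); pickle.dump(d,open(f"pics/{n}2.pkl","wb"))
    i=d["color"]
    i=i[180:250,205:320] if n=="scene" else i[170:280,210:340]
    i=cv2.resize(i,None,fx=(6 if n=="top" else 6),fy=(5 if 0 else 6) if n=="top" else 6,interpolation=cv2.INTER_CUBIC) if n=="scene" else cv2.resize(i,None,fx=5,fy=5,interpolation=cv2.INTER_CUBIC)
    cv2.imwrite(f"pics/{n}2.png",i)
```

```text
(no output)
```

View pics/top2.png

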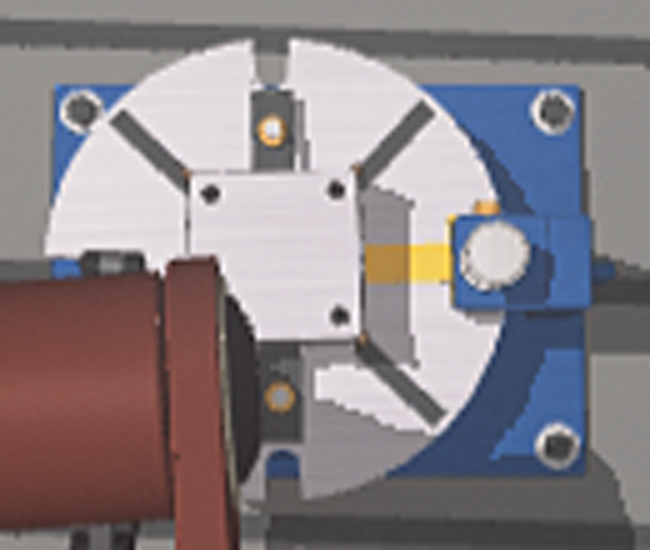

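The table looks nearly true: the yellow stripe (365..450, 264) runs under the pin (495,255). Now the numbers.

Run:
```python
from h import *; import pickle
d=pickle.load(open("pics/top2.pkl","rb"))
f=lambda u,v,z: back(d,((u+.5)/5-.5+210,(v+.5)/5-.5+170),z)
def ang(a,b,z): r=f(*b,z)-f(*a,z); return np.degrees(np.arctan2(r[1],r[0])).round(2)
print("screws",ang((81,112),(553,112),.012),ang((557,445),(553,112),.012)," base right edge",ang((583,475),(583,88),.008))
print("notches top-bottom",ang((283,465),(271,70),.078))
print("stripe",ang((365,265.5),(450,264),.078))
print("housing top edge",ang((190,173),(358,168),.14),"right",ang((362,340),(358,168),.14))
print("slots",ang((117,117),(187,177),.078),ang((362,342),(440,420),.078),"mean diag",ang((117,117),(440,420),.078),ang((362,168),(430,107),.078))
c=(f(46,262,.078)+f(503,262,.078))/2; c=f(274,270,.078); p=f(495,255,.15); print(c,p,np.degrees(np.arctan2(*(p-c)[1::-1])))
print("scr",f(81,112,.012),f(553,112,.012),f(557,445,.012))
```

```text
screws -88.32 1.57  base right edge 0.8
notches top-bottom 3.43
stripe -87.38
housing top edge -86.63 right 2.78
slots -129.06 -133.47 mean diag -131.62 -46.31
[0.56778847 0.05949647 0.078     ] [ 0.57113353 -0.03883935  0.15      ] -88.05173953544522
scr [0.65137089 0.16129674 0.012     ] [ 0.65844549 -0.07984509  0.012     ] [ 0.4889653  -0.08448734  0.012     ]
```

play_rows:
  series:
    - [0,[0.035,0.03,0],[0,0,0]]
    - [0,[0,0,0],[0,0,0]]
    - [0,[0,0,0],[0,0,0]]
    - [0,[0,0,0],[0,0,0]]

```text
t: 6.18
tool_pos: [0.5012, 0.1243, 0.0999]
tool_rot: [2.219, 2.213, 0.003]
contact_force: [6.2, -7.5, 3.5]
opening: 0.0204
grip_force: 25.1
```

Run:
```python
from station import imaging
import cv2,pickle
d=imaging.get_image("top"); pickle.dump(d,open("pics/top3.pkl","wb"))
cv2.imwrite("pics/top3.png",cv2.resize(d["color"][170:280,210:340],None,fx=5,fy=5,interpolation=cv2.INTER_CUBIC))
# rotation between top2 and top3: feature fit on the visible plate
a=pickle.load(open("pics/top2.pkl","rb"))["color"]; b=d["color"]
m=a[:,:,0]*0
cv2.circle(m,(265,224),44,255,-1); m[218:,:262]=0
ga,gb=[cv2.cvtColor(x,cv2.COLOR_BGR2GRAY) for x in(a,b)]
import numpy as np
p=cv2.goodFeaturesToTrack(ga,60,.02,4,mask=m); q,s,_=cv2.calcOpticalFlowPyrLK(ga,gb,p,None,winSize=(9,9))
k=s[:,0]==1; M,inl=cv2.estimateAffinePartial2D(p[k],q[k],ransacReprojThreshold=.3); print(np.degrees(np.arctan2(M[1,0],M[0,0])),inl.sum(),len(inl))
```

```text
1.5499261686263288 27 44
```

play_rows:
  series:
    - [0.7,[0,0,0],[0,0,0]]
    - [0.7,[0,0,0],[0,0,0]]
    - [0.7,[0,0,0],[0,0,0]]
    - [0.7,[0,0,0],[0,0,0]]
    - [0.7,[0,0,-0.6],[0,0,0]]
    - [0.7,[0,0,-1],[0,0,0]]
    - [0.7,[0,0,-0.8],[0,0,0]]
    - [0.7,[0,0,0],[0,0,0]]

```text
t: 7.22
tool_pos: [0.5008, 0.1268, 0.2226]
tool_rot: [2.22, 2.215, 0.01]
contact_force: [-0.0, -0.5, -0.0]
opening: 0.0594
grip_force: 0.0
```

Run:
```python
from station import imaging,ctrl
import cv2,pickle
d=imaging.get_image("top"); pickle.dump(d,open("pics/top4.pkl","wb"))
a=pickle.load(open("pics/top2.pkl","rb"))["color"]; b=d["color"]
m=a[:,:,0]*0
cv2.circle(m,(265,224),44,255,-1); m[218:,:262]=0
ga,gb=[cv2.cvtColor(x,cv2.COLOR_BGR2GRAY) for x in(a,b)]
import numpy as np
p=cv2.goodFeaturesToTrack(ga,60,.02,4,mask=m); q,s,_=cv2.calcOpticalFlowPyrLK(ga,gb,p,None,winSize=(9,9))
k=s[:,0]==1; M,inl=cv2.estimateAffinePartial2D(p[k],q[k],ransacReprojThreshold=.3); print(np.degrees(np.arctan2(M[1,0],M[0,0])),inl.sum(),len(inl))
o=ctrl.get_obs(); print(o["tool_pos"],o["tool_rot"],o["q"])
```

```text
1.6063034810852 17 44
[0.49947753 0.12661688 0.21984334] [2.22246405 2.21731097 0.00444697] [ 1.03719371e-01 -2.23413277e-01  1.85248773e+00  7.86588151e-05
  1.50893683e+00  1.06035972e-01]
```

play_rows:
  series:
    - [0.9,[-1,-0.06,0],[0,0,0]]
    - [0.9,[-1,-0.06,0],[0,0,0]]
    - [0.9,[-1,-0.06,0],[0,0,0]]
    - [0.9,[-1,-0.06,0],[0,0,0]]
    - [0.9,[-1,-0.06,0],[0,0,0]]
    - [0.9,[-1,-0.06,0],[0,0,0]]
    - [0.9,[-1,-0.06,0],[0,0,0]]
    - [0.9,[-1,-0.06,0],[0,0,0]]

```text
t: 8.28
tool_pos: [0.4724, -0.2744, 0.2156]
tool_rot: [-2.222, -2.216, 0.0]
contact_force: [0.7, -0.2, 0.8]
opening: 0.0767
grip_force: 0.0
```

play_rows:
  series:
    - [0.9,[0,0,0],[0,0,-1]]
    - [0.9,[0,0,0],[0,0,-1]]
    - [0.9,[0,0,0],[0,0,-1]]
    - [0.9,[0,0,0],[0,0,-1]]
    - [0.9,[0,0,0],[0,0,-1]]
    - [0.9,[0,0,0],[0,0,-1]]
    - [0.9,[0,0,0],[0,0,-1]]
    - [0.9,[0,0,0],[0,0,-1]]

```text
t: 9.28
tool_pos: [0.4726, -0.2728, 0.2154]
tool_rot: [-0.703, -3.058, -0.003]
contact_force: [0.0, -0.7, -1.1]
opening: 0.077
grip_force: 0.0
```

play_rows:
  series:
    - [0.9,[0,0,0],[0,0,-1]]
    - [0.9,[0,0,0],[0,0,-0.6]]
    - [0.9,[0,0,0],[0,0,0]]
    - [0.9,[0,0,0],[0,0,0]]

```text
t: 9.78
tool_pos: [0.4731, -0.2732, 0.2167]
tool_rot: [-0.367, -3.118, -0.002]
contact_force: [-0.3, -0.1, 0.1]
opening: 0.0769
grip_force: 0.0
```

```bash
cat > w.py <<'E'
import sys,numpy as np
from station import ctrl
from scipy.spatial.transform import Rotation as R
o=ctrl.get_obs();M=R.from_rotvec(o["tool_rot"]).as_matrix();g=np.array(eval(sys.argv[1]))
print(o["tool_pos"].round(4),M.round(3).tolist(),"yang",np.degrees(np.arctan2(M[1,1],M[0,1])).round(2),"shares",(M.T@(g-o["tool_pos"])/.05).round(3),o["contact_force"].round(1),o["opening"])
E
python3 w.py "[.4718,-.2875,.22]"
```

```text
[ 0.4731 -0.2732  0.2167] [[-0.973, 0.232, -0.002], [0.232, 0.973, 0.001], [0.002, 0.001, -1.0]] yang 76.59 shares [-0.041 -0.285 -0.066] [-0.3 -0.1  0.1] 0.07694486440075719
```

play_rows:
  series:
    - [0.9,[-0.04,-0.29,0.7],[0,0,0]]
    - [0.9,[0,0,0.9],[0,0,0]]
    - [0.9,[0,0,0.9],[0,0,0]]
    - [0.9,[0,0,0.7],[0,0,0]]
    - [0.9,[0,0,0.49],[0,0,0]]
    - [0.9,[0,0,0],[0,0,0]]
    - [0.9,[0,0,0],[0,0,0]]

```text
t: 10.65
tool_pos: [0.4727, -0.2886, 0.0345]
tool_rot: [0.365, 3.119, -0.001]
contact_force: [0.1, 0.2, -0.4]
opening: 0.077
grip_force: 0.0
```

```bash
python3 w.py "[.4718,-.2875,.032]"
python3 - <<'E'
from station import imaging
import cv2,pickle
d=imaging.get_image("scene"); cv2.imwrite("pics/s5.png",cv2.resize(d["color"][200:360,80:300],None,fx=3,fy=3))
E
```

```text
[ 0.4727 -0.2886  0.0345] [[-0.973, 0.231, 0.001], [0.231, 0.973, -0.001], [-0.001, -0.001, -1.0]] yang 76.63 shares [0.023 0.017 0.049] [ 0.1  0.2 -0.4] 0.07698797065355042
```

View pics/s5.png

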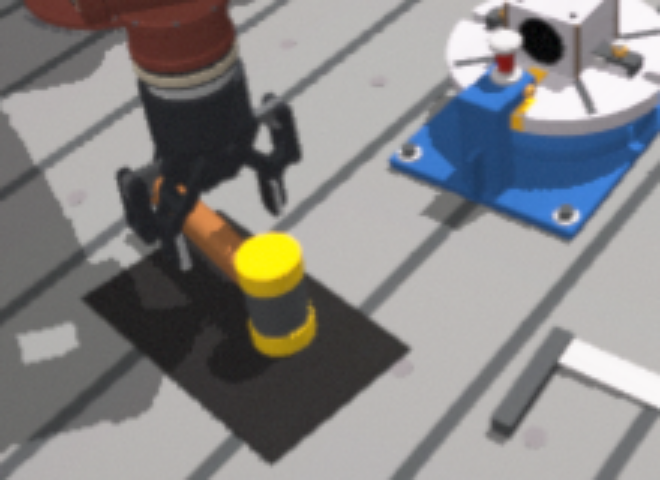

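The fingers straddle the mallet handle (about (215,220)), and the yellow stripe sits at the pin. Closing on the handle.

play_rows:
  series:
    - [0,[0,0,0.05],[0,0,0]]
    - [0,[0,0,0],[0,0,0]]
    - [0,[0,0,0],[0,0,0]]
    - [0,[0,0,0],[0,0,0]]
    - [0,[0,0,0],[0,0,0]]
    - [0,[0,0,0],[0,0,0]]
    - [0,[0,0,0],[0,0,0]]
    - [0,[0,0,0],[0,0,0]]
  force: 110

```text
t: 11.7
tool_pos: [0.4722, -0.2885, 0.0317]
tool_rot: [-0.365, -3.12, 0.001]
contact_force: [-2.8, 0.2, 6.1]
opening: 0.0199
grip_force: 107.9
```

```bash
python3 w.py "[.4718,-.2875,.222]"
python3 - <<'E'
from station import imaging
import cv2,pickle
d=imaging.get_image("top"); pickle.dump(d,open("pics/top5.pkl","wb"))
E
```

```text
[ 0.4722 -0.2885  0.0317] [[-0.973, 0.231, -0.0], [0.231, 0.973, -0.001], [-0.0, -0.001, -1.0]] yang 76.65 shares [ 0.012  0.015 -3.805] [-2.8  0.2  6.1] 0.019944062681306732
```

play_rows:
  series:
    - [0,[0,0,-0.3],[0,0,0]]
    - [0,[0,0,-0.7],[0,0,0]]
    - [0,[0,0,-0.9],[0,0,0]]
    - [0,[0,0,-0.9],[0,0,0]]
    - [0,[0,0,-0.7],[0,0,0]]
    - [0,[0,0,-0.3],[0,0,0]]
    - [0,[0,0,0],[0,0,0]]

```text
t: 12.62
tool_pos: [0.4722, -0.288, 0.221]
tool_rot: [0.365, 3.12, -0.0]
contact_force: [0.1, 0.1, -5.6]
opening: 0.0202
grip_force: 108.5
```

```bash
python3 w.py "[.5125,-.0245,.222]"
python3 - <<'E'
from station import imaging
import cv2,pickle
d=imaging.get_image("scene"); pickle.dump(d,open("pics/s6.pkl","wb"));e=imaging.get_image("top"); pickle.dump(e,open("pics/top6.pkl","wb"))
cv2.imwrite("pics/s6.png",cv2.resize(cv2.hconcat([d["color"][170:330,80:280],e["color"][180:340,330:490]]),None,fx=2.2,fy=2.2))
E
```

```text
[ 0.4722 -0.288   0.221 ] [[-0.973, 0.231, 0.0], [0.231, 0.973, -0.0], [-0.0, -0.0, -1.0]] yang 76.66 shares [ 0.431  5.315 -0.021] [ 0.1  0.1 -5.6] 0.020171086019729837
```

View pics/s6.png

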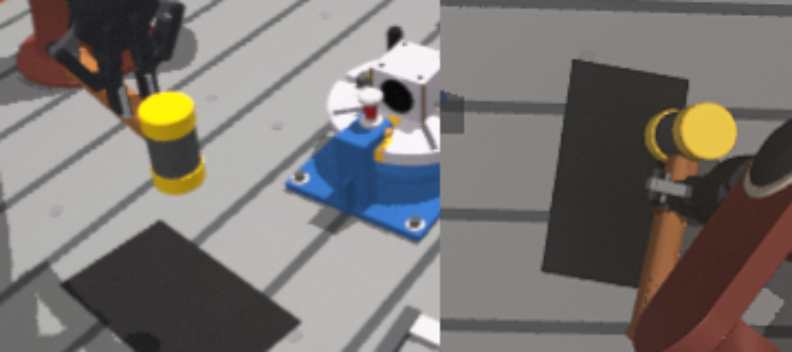

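The mallet is held level and level-looking in both views (top face at about (707,131)); compute the head offset.

Run:
```python
from h import *; import pickle
d=pickle.load(open("pics/top6.pkl","rb")); print(back(d,(707/2.2-200+330,131/2.2+180),.2813))
s=pickle.load(open("pics/s6.pkl","rb"))
for z in(.2813,.1933): print(((proj(s,[.530,-.303,z])-[80,170])*2.2).round(0))
```

```text
[ 0.53025724 -0.29936424  0.2813    ]
[161. 104.]
[177. 177.]
```

play_rows:
  series:
    - [0,[0.06,0.5,0],[0,0,0]]
    - [0,[0.06,0.8,0],[0,0,0]]
    - [0,[0.06,0.9,0],[0,0,0]]
    - [0,[0.06,0.9,0],[0,0,0]]
    - [0,[0.06,0.9,0],[0,0,0]]
    - [0,[0.06,0.8,0],[0,0,0]]
    - [0,[0.06,0.48,0],[0,0,0]]
    - [0,[0,0,0],[0,0,0]]

```text
t: 13.72
tool_pos: [0.5114, -0.0246, 0.2182]
tool_rot: [-0.36, -3.116, -0.001]
contact_force: [-0.1, -0.1, -4.2]
opening: 0.0204
grip_force: 108.8
```

```bash
python3 w.py "[.5125,-.026,.222]"
python3 - <<'E'
from station import imaging
import cv2,pickle
d=imaging.get_image("scene");e=imaging.get_image("top"); pickle.dump(e,open("pics/top7.pkl","wb"))
cv2.imwrite("pics/s7.png",cv2.resize(cv2.hconcat([d["color"][130:290,190:340],e["color"][140:300,220:380]]),None,fx=2.5,fy=2.5))
E
```

```text
[ 0.5114 -0.0246  0.2182] [[-0.974, 0.228, -0.004], [0.228, 0.974, 0.001], [0.005, 0.0, -1.0]] yang 76.82 shares [-0.027 -0.022 -0.076] [-0.1 -0.1 -4.2] 0.020368124254956415
```

View pics/s7.png

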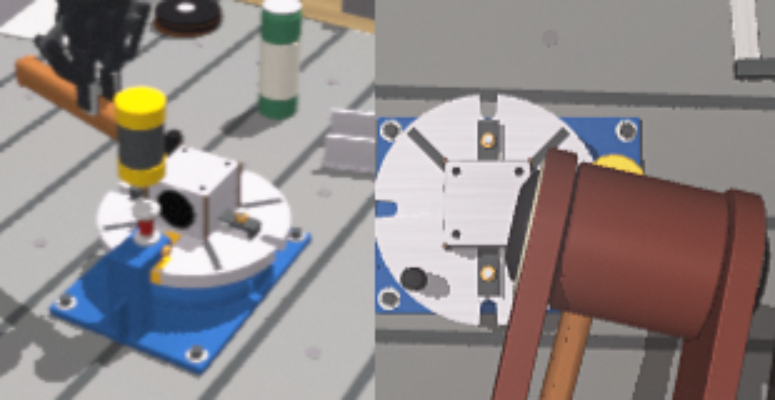

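The head (140,140) stands directly over the pin (147,212), and the table is still true. Lowering a little, then striking.

play_rows:
  series:
    - [0,[-0.02,-0.02,0.42],[0,0,0]]
    - [0,[0,0,0],[0,0,0]]
    - [0,[0,0,0],[0,0,0]]

```text
t: 14.2
tool_pos: [0.513, -0.0281, 0.1991]
tool_rot: [-0.366, -3.119, -0.0]
contact_force: [-0.4, -0.3, -4.8]
opening: 0.02
grip_force: 108.8
```

play_rows:
  series:
    - [0,[0,0,0.5],[0,0,0]]
    - [0,[0,0,0.5],[0,0,0]]
    - [0,[0,0,0],[0,0,0]]

```text
t: 14.58
tool_pos: [0.5149, -0.0282, 0.1534]
tool_rot: [0.365, 3.116, -0.001]
contact_force: [-2.4, -0.3, 5.1]
opening: 0.0198
grip_force: 110.0
```

play_rows:
  series:
    - [0,[0,0,0],[0,0,0]]
    - [0,[0,0,-0.7],[0,0,0]]
    - [0,[0,0,-0.8],[0,0,0]]
    - [0,[0,0,0],[0,0,0]]
    - [0,[0,0,0],[0,0,0]]

```text
t: 15.2
tool_pos: [0.5126, -0.0275, 0.2231]
tool_rot: [-0.365, -3.118, -0.0]
contact_force: [-1.0, -0.2, -6.3]
opening: 0.0202
grip_force: 108.8
```

```bash
python3 w.py "[.4722,-.2885,.222]"
python3 - <<'E'
from station import imaging
import cv2,pickle
d=imaging.get_image("scene")
cv2.imwrite("pics/s8.png",cv2.resize(d["color"][130:270,190:340],None,fx=4,fy=4))
E
```

```text
[ 0.5126 -0.0275  0.2231] [[-0.973, 0.231, -0.002], [0.231, 0.973, 0.0], [0.002, -0.0, -1.0]] yang 76.64 shares [-0.419 -5.265  0.021] [-1.  -0.2 -6.3] 0.02023408167905542
```

View pics/s8.png

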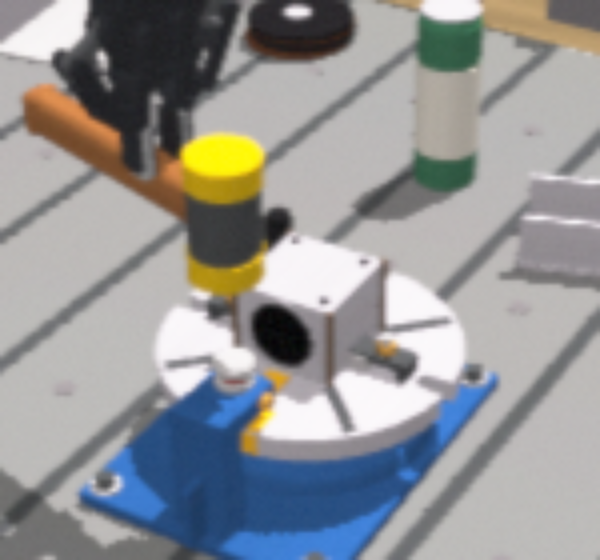

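The red band is hidden and the pin head sits low at (235,365): home. Returning the mallet.

play_rows:
  series:
    - [0,[-0.06,-0.5,0],[0,0,0]]
    - [0,[-0.06,-0.8,0],[0,0,0]]
    - [0,[-0.06,-0.9,0],[0,0,0]]
    - [0,[-0.06,-0.9,0],[0,0,0]]
    - [0,[-0.06,-0.9,0],[0,0,0]]
    - [0,[-0.06,-0.8,0],[0,0,0]]
    - [0,[-0.06,-0.47,0],[0,0,0]]
    - [0,[0,0,0],[0,0,0]]

```text
t: 16.25
tool_pos: [0.4722, -0.2894, 0.223]
tool_rot: [-0.368, -3.117, -0.003]
contact_force: [-0.3, 0.6, -4.8]
opening: 0.0204
grip_force: 109.0
```

play_rows:
  series:
    - [0,[0,0,0.6],[0,0,0]]
    - [0,[0,0,0.9],[0,0,0]]
    - [0,[0,0,0.9],[0,0,0]]
    - [0,[0,0,0.6],[0,0,0]]
    - [0,[0,0,0.4],[0,0,0]]
    - [0,[0,0,0.2],[0,0,0]]
    - [0,[0,0,0],[0,0,0]]
    - [0,[0,0,0],[0,0,0]]

```text
t: 17.25
tool_pos: [0.4741, -0.2896, 0.0466]
tool_rot: [0.365, 3.118, -0.002]
contact_force: [-0.2, -0.2, -3.8]
opening: 0.02
grip_force: 108.9
```

```bash
python3 w.py "[.4722,-.2885,.0320]"
```

```text
[ 0.4741 -0.2896  0.0466] [[-0.973, 0.231, 0.002], [0.231, 0.973, -0.002], [-0.003, -0.001, -1.0]] yang 76.66 shares [0.042 0.013 0.291] [-0.2 -0.2 -3.8] 0.019983296037654103
```

play_rows:
  series:
    - [0,[0.03,0,0.12],[0,0,0]]
    - [0,[0,0,0.1],[0,0,0]]
    - [0,[0,0,0.06],[0,0,0]]
    - [0,[0,0,0],[0,0,0]]
    - [0,[0,0,0],[0,0,0]]

```text
t: 17.88
tool_pos: [0.4716, -0.2888, 0.0319]
tool_rot: [0.365, 3.12, -0.001]
contact_force: [-5.1, 1.0, 5.1]
opening: 0.0202
grip_force: 110.2
```

On the mat (load taken off). Release and rise.

play_rows:
  series:
    - [0.9,[0,0,0],[0,0,0]]
    - [0.9,[0,0,0],[0,0,0]]
    - [0.9,[0,0,0],[0,0,0]]
    - [0.9,[0,0,0],[0,0,0]]
    - [0.9,[0,0,0],[0,0,0]]
    - [0.9,[0,0,-0.4],[0,0,0]]
    - [0.9,[0,0,-0.8],[0,0,0]]
    - [0.9,[0,0,-1],[0,0,0]]

```text
t: 18.88
tool_pos: [0.4711, -0.2881, 0.1425]
tool_rot: [-0.365, -3.119, -0.001]
contact_force: [0.6, -0.9, 0.1]
opening: 0.077
grip_force: 0.0
```

play_rows:
  series:
    - [0.9,[0,0,-1],[0,0,0]]
    - [0.9,[0,0,-0.6],[0,0,0]]
    - [0.9,[0,0,0],[0,0,0]]
    - [0.9,[0,0,0],[0,0,0]]

```text
t: 19.38
tool_pos: [0.4711, -0.2881, 0.2203]
tool_rot: [-0.365, -3.12, -0.001]
contact_force: [-0.4, 0.2, -0.3]
opening: 0.0767
grip_force: 0.0
```

```bash
python3 w.py "[.4722,-.2885,.0320]"
python3 - <<'E'
from station import imaging
import pickle,cv2,numpy as np
from h import *
d=imaging.get_image("scene")
def ycen(i):
    h=cv2.cvtColor(i[250:340,120:220],cv2.COLOR_BGR2HSV);m=cv2.inRange(h,(24,180,120),(36,255,255));v,u=np.nonzero(m);return len(u),u.mean()+120,v.mean()+250
print(ycen(d["color"]),ycen(pickle.load(open("pics/scene0.pkl","rb"))["color"]))
r=lambda i: int(cv2.inRange(i[200:235,235:262],(0,0,120),(70,70,255)).sum()/255)
print("red px now/before",r(d["color"]),r(pickle.load(open("pics/scene0.pkl","rb"))["color"]))
E
```

```text
[ 0.4711 -0.2881  0.2203] [[-0.973, 0.231, -0.001], [0.231, 0.973, 0.001], [0.001, 0.0, -1.0]] yang 76.66 shares [-0.026 -0.004  3.767] [-0.4  0.2 -0.3] 0.07672353474106627
(424, np.float64(169.91509433962264), np.float64(291.95283018867923)) (422, np.float64(170.11374407582937), np.float64(292.25355450236964))
red px now/before 0 3
```

The mallet stands where it started, and the pin is home.

```bash
python3 -c "
from station import ctrl; print(ctrl.finish_job())"
```

```text
the job is handed in; nothing more can be done
None
```

I turned the turntable true, drove the pin home with one mallet blow, put the mallet back upright on the mat, and handed the job in at about 19 s; the hand-in returned no verdict.

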